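# Swing the bench magnifier over the petri dish and switch its lamp on

## Robot

A 6-joint arm with a two-finger parallel gripper is mounted at the origin on a cart in front of the work surface, level with it; the furniture and walls round the work are solid. World frame = base frame: x ahead of the robot, y to its left, z up, the work surface at z = 0. Lengths are in m, angles in rad, forces in N, time in s.
With the tool pointing down it reaches from about 0.275 to 0.875 m from the base axis. Payload 12.5 kg.
Tool frame: the origin (TCP) lies at the very end of the fingers, on their centre line; the grasp point (between the pads) lies 19 mm behind it; x points along the fingers, y is the direction in which the jaws open and shut, and the axes are right-handed (so a half turn about x gives the same grasp; the last joint's range is limited). The gripper opens to 85 mm and grips with 20 to 120 N. Pads are 22 mm wide; open, the fingers measure 114 mm over their backs; the gripper's body (76 mm by 85 mm) begins 54 mm behind the grasp point. The pads swing forward as they close: fully open they stand 13 mm farther back than shut.
Start: joints at [1.037, 0.351, 1.652, -0, 1.139, -0.085], TCP at [0.239, 0.496, 0.231] pointing down, gripper open.
Joint ranges: [-2.75, 2.75], [-0.79, 2.1], [0.01, 2.65], [-1.57, 4.71], [0.07, 3.14], [-2.87, 2.87]. Speed limits (rad/s): [2.22, 2.22, 2.79, 3.14, 3.14, 3.14].

## Interface

Orientations are given as a 3x3 rotation matrix whose columns are the frame's x, y, z axes.
In Python, from bench import manip gives the robot as it stands. Calls block until the motion is done:
- manip.move_ptp(position, orientation): joint-space move of the TCP to a pose.
- manip.move_l(position, attitude=None, max_speed=0.15): straight line of the TCP; attitude=None keeps the orientation; max_speed is the mean speed in m/s.
- manip.move_j(angles): joint-space move.
- manip.set_gripper(opening, effort=None): opening from 0.0 (shut) to 1.0 (fully open); effort is the grip in N (None keeps the last); returns when the fingers have stopped.
- manip.dwell(seconds).
- manip.inverse_kinematics(position, orientation): joint angles nearest the present ones, or None.
- manip.grab_frame(name): name is "side" or "top" or "wrist"; returns (picture, depth): 384x512x3 uint8, red, green, blue; 384x512 float32, m along the optical axis (not along the pixel's ray), 0 where there is no reading.
- manip.get_calibration(name): a dict with "camera_matrix" (3x3 intrinsics, pixels), "k1" (the pictures are not rectified: a ray, as slopes to the right and down, at radius r is drawn at 1 + k1 r^2 times it, then the intrinsics apply), "R" (3x3) and "t" (3): a world point X has camera coordinates R X + t. Camera axes: x right, y down, z forward; pixel columns grow to the right and rows downward; lengths in m; the calibration is good to about 2 mm. A picture is of the moment at which its call begins: read the wrist's pose just before it. get_calibration takes no time and is no camera call; for the wrist camera it gives the pose at the moment of the call.
A pose or a line that the arm cannot do raises manip.Unreachable and nothing moves.
- manip.sign_off(): hands the job in, once; it reports no verdict.
Trained networks look in the newest picture that a camera, given by its name, has taken for a name from the list of things; names that differ only in an ending like _2 or _b are one class to them, and where a whole thing is asked for, a point or a joint stands for the part that bears it (a point fixed in the world has none). Each returns a list of dicts, best first, with "confidence" (0 to 1); they miss things now and then, are a little off and sometimes report something else, mostly with a low value. They report only what shows in the picture. A call takes as long as a camera call.
- manip.look_for(camera, name): "at" ([x, y, z] in m, in world coordinates, good to about 4 mm: the middle of the surface that is visible of it).
Readings, each from a call of its own:
- manip.current_time(): time.
- manip.current_qpos(): joint angles.
- manip.current_joint_vel(): joint speeds.
- manip.current_joint_torque(): joint torques, N m.
- manip.current_ee_pos(): TCP position.
- manip.current_tcp_rot(): TCP orientation.
- manip.current_force(): force on the tool from outside, world axes, zero at the start.
- manip.current_ft_torque(): the same for the moment, N m.
- manip.current_grip_width(): opening from 0.0 (shut) to 1.0 (fully open).
Only numpy, scipy, OpenCV 4.12 (cv2) and the standard library are available. Lean on these libraries where they do the work, as an engineer would, in place of code of your own. Each camera call takes 0.05 s, during which the arm holds its last target.

## Task

Get the bench magnifier ready for reading the petri dish: push its boom round with a fingertip, keeping off the lens head, until the lens is centred above the dish. Then press the lamp button on top of the post all the way down and let it go, leaving the lens over the dish. Do not pick up or shift the dish or the other things on the bench.

Things in the scene. Friction and masses are not known exactly. Their poses are not given: they have to be found in the camera images.
- post_axis (a point): the swing axis (vertical) of the magnifier, at the boom's mid-height, 120 mm above the worktop. The magnifier is fixed to the worktop: a white foot (104 mm across, up to 22 mm high), a thin upright post, round which a collar (44 mm across, 104 to 135 mm high) carries the boom, and a lamp button on the very top. The point does not turn with the boom; its x axis points away from the boom's direction at joint value 0
- boom (a joint): the boom's angle in rad about the vertical swing axis, growing anticlockwise seen from above, from -1.9 to 1.9 (stops). At 0 the boom points along the -x axis of post_axis. It stays where it is left: plain friction of about 0.15 N m, light to push, no spring
- boom_mid (a point): a point in the middle of the free stretch of the boom, on its centre line, 85 mm from the swing axis. The boom is a straight level aluminium bar, 12 mm wide, 14 mm high (113 to 127 mm above the worktop), bare from 22 mm (the collar) to 112 mm from the axis, where a grey clamp 18 mm wide begins. Its x axis points from the lens towards the post; its y axis is across the boom
- lens_center (a point): the centre of the clear round lens at the end of the boom, 180 mm from the swing axis; the head (white ring with the lens) is 100 mm across and 111 to 129 mm above the worktop. It turns with the boom. The head is not to be touched
- lamp_button (a joint): how far the lamp button is pressed in m: 0 when out, 0.006 when all the way down; it springs back and takes about 4 N to press fully
- lamp_button_top (a point): the centre of the upper face of the grey round lamp button (26 mm across) on top of the post, 153 mm above the worktop when out; it is pressed straight down. Behind the post, further from the robot, stand a microscope some 0.3 m high (x beyond about 0.62, y from -0.10 to -0.29) and a centrifuge (x beyond about 0.63, y below -0.42): come in on the robot's side of them
- petri_dish: flat round covered petri dish, 90 mm across, 14 mm high; origin at the centre of its underside. It lies loose on the worktop at one of four places under the path of the lens, about 180 mm from the swing axis (within some 6 mm)
- tape_roll: roll of tape lying flat, 96 mm across, 25 mm high, with an open middle; a bystander under the path of the lens; origin at the centre of its underside
- cup: specimen cup with screw lid, 62 mm across, 69 mm high; a bystander under the path of the lens; origin at the centre of its underside
- timer: small flat bench timer with three keys, 62 x 66 x 18 mm; a bystander under the path of the lens; origin at the centre of its underside

How it is judged:
On the way, in this order (a step that is already met when the one before it is completed fails the run):
1. the lens has been swung over the petri dish and stands still there (horizontal distance between lens_center and petri_dish below 0.015 m and velocity of joint boom between -0.1 and 0.1 rad/s), for 0.2 s.
2. the lamp button is pressed all the way down (horizontal distance between lens_center and petri_dish below 0.015 m and value of joint lamp_button above 0.0045 m), for 0.04 s.
At the end, for the whole second after the job is handed in: The lens centre is within 15 mm (seen from above) of the dish's centre and at rest, the lamp button is out again after having been pressed at least 4.5 mm, and the dish lies within 10 mm of where it was (all of step 1 and value of joint lamp_button below 0.0015 m and distance of petri_dish from where it was at the start of the episode below 0.01 m); the robot touches nothing.
It fails at once if the petri dish is lifted or shifted (more than 10 mm) (distance of petri_dish from where it was at the start of the episode above 0.01 m).
It fails at once if the tape roll, the cup or the timer is lifted or shifted (more than 15 mm) (distance of any of tape_roll, cup, timer from where it was at the start of the episode above 0.015 m).
It fails at once if the fingers push on the lens head (more than 0.5 N) (contact force between the fingers and boom_c2 above 0.5 N).
It also fails if it takes over 61 s, if anything falls off the work surface, if the arm or the gripper's body presses on something with over 40 N, if the wrist force passes 120 N, or if a joint passes its speed limit or range.

## Working session

There is one attempt and no reset: what is moved stays moved. The work goes in short steps, each a Python script; the robot and the scene stay as the last script left them, time stands still between calls to the robot, and variables do not carry over. Pictures are saved under pics/ and viewed, and the job is handed in when it is done.

```bash
mkdir -p pics; ls; python3 - <<'E'
from bench import manip
import cv2,numpy as np
for c in ["side","top"]:
    im,d=manip.grab_frame(c); cv2.imwrite(f"pics/{c}0.png",im[:,:,::-1])
    for n in ["petri_dish","lens_center","boom_mid","lamp_button_top","tape_roll","cup","timer"]:
        r=manip.look_for(c,n); print(c,n,[(np.round(x["at"],3).tolist(),round(x["confidence"],2)) for x in r[:3]])
print(manip.current_time(),manip.current_ee_pos())
E
```

```text
pics
side petri_dish [([0.535, -0.19, 0.013], 0.93), ([0.38, -0.352, 0.123], 0.67), ([0.452, -0.542, 0.011], 0.37)]
side lens_center [([0.378, -0.353, 0.123], 0.56)]
side boom_mid []
side lamp_button_top [([0.37, -0.355, 0.118], 0.68), ([0.537, -0.19, 0.016], 0.53)]
side tape_roll [([0.452, -0.543, 0.013], 0.55)]
side cup []
side timer [([0.545, -0.555, 0.017], 0.6), ([0.538, -0.192, 0.011], 0.41)]
top petri_dish [([0.541, -0.195, 0.012], 0.83)]
top lens_center [([0.362, -0.362, 0.122], 0.79)]
top boom_mid [([0.364, -0.357, 0.12], 0.78)]
top lamp_button_top [([0.532, -0.369, 0.152], 0.58)]
top tape_roll [([0.452, -0.522, 0.027], 0.69)]
top cup [([0.429, -0.228, 0.07], 0.62), ([0.559, -0.552, 0.018], 0.44)]
top timer [([0.559, -0.549, 0.017], 0.6)]
0.8 [0.23860163 0.49552537 0.23128041]
```

View pics/side0.png

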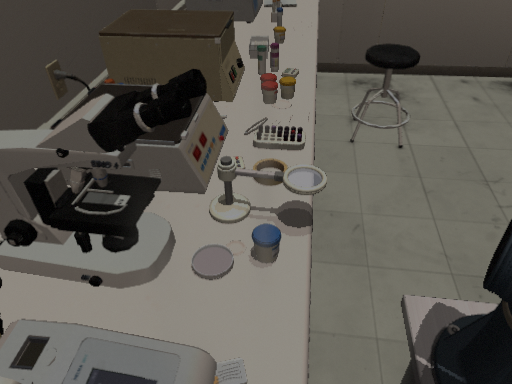

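View pics/top0.png

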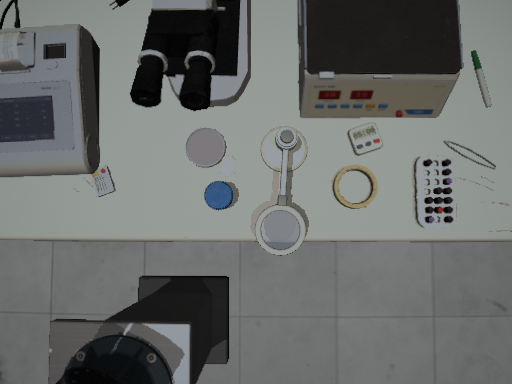

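The top view shows the post button at about (287,137), the lens at (281,230), the dish at (207,147) and the cup at (219,195). Next I'll refine these by deprojecting depth.

```bash
cat > h.py <<'E'
from bench import manip
import numpy as np, cv2
def cloud(c):
    im,d=manip.grab_frame(c); k=manip.get_calibration(c)
    K=np.array(k["camera_matrix"],float);R=np.array(k["R"]);t=np.array(k["t"])
    v,u=np.mgrid[0:d.shape[0],0:d.shape[1]]
    x=(u-K[0,2])/K[0,0];y=(v-K[1,2])/K[1,1]
    rx,ry=x.copy(),y.copy()
    for _ in range(8):
        s=1+k["k1"]*(rx**2+ry**2); rx=x/s;ry=y/s
    P=np.stack([rx*d,ry*d,d],-1)
    W=(P-t)@R
    W[d<=0]=np.nan
    return im,W
def box(W,lo,hi):
    m=np.all((W>lo)&(W<hi),-1); return W[m]
def circ(p):
    return cv2.minEnclosingCircle(p[:,:2].astype(np.float32))
def fitc(p):  # hull least-squares circle
    h=cv2.convexHull(p[:,:2].astype(np.float32))[:,0].astype(float)
    A=np.c_[2*h,np.ones(len(h))];s=np.linalg.lstsq(A,(h**2).sum(1),rcond=None)[0]
    return s[:2],np.sqrt(s[2]+s[:2]@s[:2])
E
python3 - <<'E'
from h import *
for c in ["top","side"]:
    im,W=cloud(c)
    for n,lo,hi in [("dish",(.47,-.26,.008),(.61,-.13,.02)),("btn",(.50,-.40,.147),(.57,-.34,.16)),("collar",(.49,-.41,.128),(.58,-.33,.143)),("foot",(.44,-.45,.012),(.62,-.29,.028)),("lens",(.28,-.43,.105),(.415,-.29,.135)),("boom",(.43,-.43,.11),(.50,-.32,.132)),("cup",(.37,-.29,.06),(.49,-.18,.08))]:
        p=box(W,np.array(lo),np.array(hi))
        if len(p)>3: print(c,n,len(p),p.mean(0).round(4),np.median(p[:,2]).round(4),[np.round(q,4) for q in fitc(p)],[np.round(q,4) for q in circ(p)])
E
```

```text
top dish 1267 [ 0.5408 -0.1925  0.0129] 0.0129 [array([ 0.5412, -0.1923]), np.float64(0.0451)] [array([ 0.5411, -0.1922]), np.float64(0.0457)]
top btn 139 [ 0.5358 -0.3691  0.1523] 0.1523 [array([ 0.5363, -0.369 ]), np.float64(0.0124)] [array([ 0.5364, -0.3689]), np.float64(0.013)]
top collar 208 [ 0.5309 -0.3679  0.1373] 0.1391 [array([ 0.527 , -0.3673]), np.float64(0.0277)] [array([ 0.5251, -0.37  ]), np.float64(0.0328)]
top foot 1045 [ 0.5294 -0.3668  0.0179] 0.018 [array([ 0.5363, -0.369 ]), np.float64(0.0508)] [array([ 0.536, -0.369]), np.float64(0.0515)]
top lens 2089 [ 0.3578 -0.3562  0.1247] 0.1242 [array([ 0.3588, -0.3563]), np.float64(0.0505)] [array([ 0.361 , -0.3579]), np.float64(0.0541)]
top boom 215 [ 0.465  -0.3636  0.1261] 0.1259 [array([ 0.4654, -0.3699]), np.float64(0.0297)] [array([ 0.4652, -0.3623]), np.float64(0.0343)]
top cup 628 [ 0.4285 -0.2293  0.0681] 0.0683 [array([ 0.4288, -0.2288]), np.float64(0.0296)] [array([ 0.429, -0.229]), np.float64(0.0305)]
side dish 1144 [ 0.54   -0.1864  0.0148] 0.015 [array([ 0.5408, -0.1897]), np.float64(0.0453)] [array([ 0.539
[... 186 characters left out ...]
 137 [ 0.5295 -0.3535  0.1349] 0.1354 [array([ 0.5255, -0.3675]), np.float64(0.029)] [array([ 0.5244, -0.362 ]), np.float64(0.0337)]
side foot 836 [ 0.5356 -0.3554  0.02  ] 0.0204 [array([ 0.553, -0.374]), np.float64(0.0632)] [array([ 0.5545, -0.3744]), np.float64(0.0717)]
side lens 1149 [ 0.3584 -0.3471  0.1256] 0.125 [array([ 0.3591, -0.3527]), np.float64(0.0505)] [array([ 0.3616, -0.3516]), np.float64(0.054)]
side boom 210 [ 0.465  -0.3578  0.1242] 0.1256 [array([ 0.4657, -0.3527]), np.float64(0.0299)] [array([ 0.4656, -0.3604]), np.float64(0.0349)]
side cup 525 [ 0.428  -0.2205  0.0691] 0.0699 [array([ 0.4286, -0.2246]), np.float64(0.0297)] [array([ 0.4294, -0.225 ]), np.float64(0.0313)]
```

```bash
cat >> h.py <<'E'
post=np.array([0.536,-0.368])
def ori(th,kind,s):
    p=s*np.array([np.sin(th),-np.cos(th),0]); x=np.array([0,0,-1.])
    if kind=='y': return np.stack([x,p,np.cross(x,p)],1)
    y=np.cross(p,x); return np.stack([x,y,p],1)
def pt(th,r,off,z):  # off: distance of tool axis behind boom centreline
    e=np.array([np.cos(th),np.sin(th)]);p=np.array([np.sin(th),-np.cos(th)])
    return np.r_[post+r*e-off*p,z]
E
python3 - <<'E'
from h import *
print(manip.current_tcp_rot().round(3) if hasattr(manip.current_tcp_rot(),'round') else manip.current_tcp_rot())
for k in 'yz':
  for s in (1,-1):
    print(k,s)
    for d in (176,130,88):
        q=manip.inverse_kinematics(pt(np.radians(d),.07,.03,.108),ori(np.radians(d),k,s)); print(d,None if q is None else np.round(q,2))
im,W=cloud("top")
m=(W[...,0]>.2)&(W[...,1]<.55)&(W[...,1]>-.1)&(W[...,2]>.03)
p=W[m]
for y in np.arange(-.1,.5,.1):
    a=p[(p[:,1]>y)&(p[:,1]<y+.1)]
    if len(a): print(y,a[:,0].min(),a[:,2].max())
E
```

```text
[[-0.     0.434  0.901]
 [-0.     0.901 -0.434]
 [-1.    -0.     0.   ]]
y 1
176 [-0.78  0.6   1.6  -0.    0.95 -2.28]
130 [-0.7   0.55  1.69 -0.    0.91 -1.4 ]
88 [-0.61  0.57  1.65 -0.    0.92 -0.57]
y -1
176 [-0.78  0.6   1.6  -0.    0.95  0.86]
130 [-0.7   0.55  1.69 -0.    0.91  1.74]
88 [-0.61  0.57  1.65 -0.    0.92  2.57]
z 1
176 [-0.78  0.6   1.6  -0.    0.95  2.43]
130 None
88 [-0.61  0.57  1.65 -0.    0.92 -2.14]
z -1
176 [-0.78  0.6   1.6  -0.    0.95 -0.71]
130 [-0.7   0.55  1.69 -0.    0.91  0.17]
88 [-0.61  0.57  1.65 -0.    0.92  1.  ]
0.0 0.4750745009962737 0.13999970407862547
0.1 0.4727293540727382 0.18699701202105518
0.20000000000000004 0.470638896831086 0.17975224501716774
```

```bash
python3 - <<'E'
from h import *
manip.set_gripper(0.0)
th=np.radians(175.8); O=ori(th,'z',-1)
manip.move_ptp([.38,.03,.32],O)
manip.move_ptp(pt(th,.07,.05,.22),O)
manip.move_l(pt(th,.07,.05,.108),O,max_speed=.15)
print(manip.current_time(),manip.current_force())
manip.move_l(pt(th,.07,.020,.108),O,max_speed=.06)
print(manip.current_time(),manip.current_force(),manip.current_ee_pos())
for n in("side","top"):
    im,_=manip.grab_frame(n); cv2.imwrite(f"pics/{n}1.png",im[:,:,::-1])
E
```

```text
6.1083 [ 0.44763442 -0.60907747  0.40371035]
6.7583 [0.27435061 0.12134259 0.39151659] [ 0.46485053 -0.38280693  0.10812953]
```

View pics/side1.png

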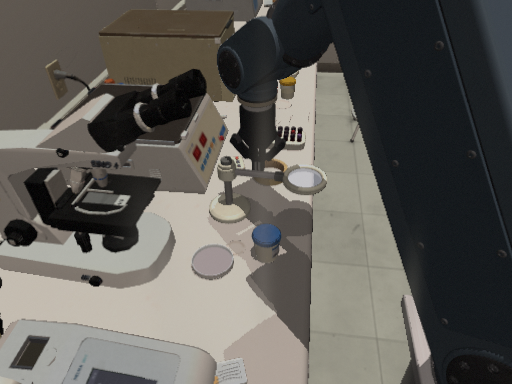

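View pics/top1.png

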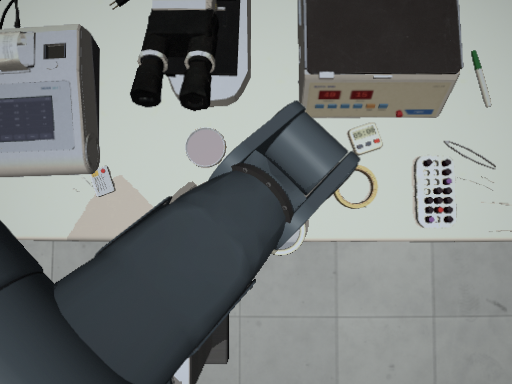

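In the side view the shut fingers stand just behind the boom at about (258,165), clear of the head at (305,180). I'll sweep the boom now and stop short of the dish.

```bash
python3 - <<'E'
from h import *
fm=0
for d in np.arange(172,97,-6.):
    th=np.radians(d); manip.move_l(pt(th,.07,.017,.108),ori(th,'z',-1),max_speed=.05)
    f=np.array(manip.current_force()); print(d,f.round(1),end=' ')
print(manip.current_time(),manip.current_ee_pos())
for n in("side","top"):
    im,W=cloud(n); cv2.imwrite(f"pics/{n}2.png",im[:,:,::-1])
    print(n,[(np.round(x["at"],3).tolist(),round(x["confidence"],2)) for x in manip.look_for(n,"lens_center")[:3]])
    p=box(W,np.array([.42,-.26,.107]),np.array([.62,-.12,.133])); 
    if len(p)>10: print(len(p),fitc(p))
E
```

```text
172.0 [ 0.1 -0.1  0.2] 166.0 [-0.1  0.1  0.2] 160.0 [0.4 0.3 0.2] 154.0 [0.6 0.4 0.1] 148.0 [-0.6  0.1 -0.7] 142.0 [-0.2  0.   1.2] 136.0 [ 0.4 -0.5  0.3] 130.0 [ 0.8 -0.  -0.6] 124.0 [0.1 0.3 0.1] 118.0 [ 0.3  0.2 -0.3] 112.0 [-0.5  0.3  0.7] 106.0 [-0.2  0.2 -0.1] 100.0 [-0.9 -0.9  0.4] 10.7667 [ 0.50695487 -0.30217593  0.10799582]
side [([0.512, -0.191, 0.123], 0.67)]
1651 (array([ 0.50782818, -0.19598363]), np.float64(0.054129235586217954))
top []
```

View pics/side2.png

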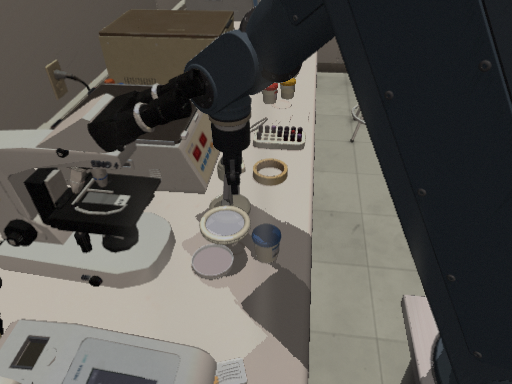

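View pics/top2.png

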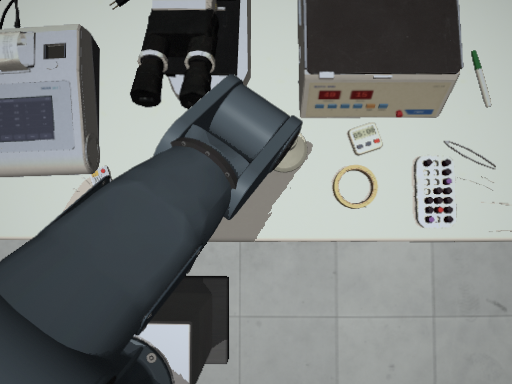

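The lens, at about (225,222) in the side view, has nearly reached the dish at (213,260). The boom heading is about 98.4° and needs to be 88.4°. I'll push most of the remainder, back off and look from the top.

```bash
cat > chk.py <<'E'
from h import *
def chk(tag,cams=("side","top")):
    for n in cams:
        im,W=cloud(n); cv2.imwrite(f"pics/{n}{tag}.png",im[:,:,::-1])
        print(n,[(np.round(x["at"],3).tolist(),round(x["confidence"],2)) for x in manip.look_for(n,"lens_center")[:3]])
        p=box(W,np.array([.46,-.247,.107]),np.array([.62,-.12,.133]))
        if len(p)>10: print(n,len(p),fitc(p),circ(p))
        p=box(W,np.array([.50,-.345,.107]),np.array([.58,-.26,.133]))
        if len(p)>10: print(n,'boom line',cv2.fitLine(p[:,:2].astype(np.float32),cv2.DIST_HUBER,0,.01,.01).ravel(), p.mean(0))
E
python3 - <<'E'
from chk import *
for d in (96,91.):
    th=np.radians(d); manip.move_l(pt(th,.07,.017,.108),ori(th,'z',-1),max_speed=.04)
manip.dwell(.1)
p=pt(th,.07,.05,.108);manip.move_l(p,max_speed=.1)
p[2]=.24;manip.move_l(p,max_speed=.2)
manip.move_ptp([.33,.08,.3],ori(th,'z',-1))
chk(3)
print(manip.current_time())
E
```

```text
side [([0.531, -0.19, 0.122], 0.66)]
side 1625 (array([ 0.53335559, -0.18832167]), np.float64(0.050814712166340176)) ((0.5316184163093567, -0.19150912761688232), 0.0556204654276371)
side boom line [ 0.01521918 -0.9998842   0.5335533  -0.30263776] [ 0.53355331 -0.30263774  0.12678595]
top [([0.532, -0.2, 0.124], 0.67)]
top 1976 (array([ 0.53364188, -0.19087256]), np.float64(0.050532919646718896)) ((0.5323701500892639, -0.19291189312934875), 0.054266251623630524)
top boom line [ 0.02635098 -0.99965274  0.53445125 -0.30266324] [ 0.53445122 -0.30266324  0.12517346]
14.6667
```

View pics/top3.png

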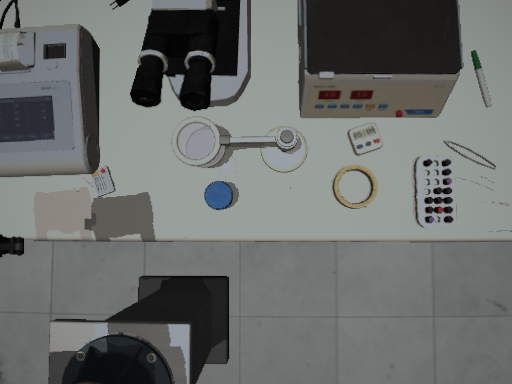

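The lens is 7–8 mm short: (0.5335,-0.190) against the dish at (0.541,-0.191). In the top view it sits at (199,143), with the dish underneath. I'll nudge it 2.4° more, then check again.

```bash
python3 - <<'E'
from chk import *
th=np.radians(92); O=ori(th,'z',-1)
p=pt(th,.07,.05,.22);manip.move_ptp(p,O)
p[2]=.108;manip.move_l(p,max_speed=.15)
manip.move_l(pt(th,.07,.018,.108),O,max_speed=.06)
th=np.radians(88.5); manip.move_l(pt(th,.07,.017,.108),ori(th,'z',-1),max_speed=.03)
manip.dwell(.1)
p=pt(th,.07,.05,.108);manip.move_l(p,max_speed=.1)
p[2]=.24;manip.move_l(p,max_speed=.2)
manip.move_ptp([.33,.08,.3],ori(th,'z',-1))
chk(4)
im,W=cloud("top"); p=box(W,np.array((.50,-.40,.147)),np.array((.57,-.34,.16))); print('btn',fitc(p),np.median(p[:,2]))
print(manip.current_time(), manip.current_force())
E
```

```text
side [([0.539, -0.193, 0.121], 0.62)]
side 1621 (array([ 0.54059155, -0.18997566]), np.float64(0.0521053266940839)) ((0.5373138785362244, -0.19102759659290314), 0.055868834257125854)
side boom line [ 0.0487139   0.9988128   0.5359085  -0.29458192] [ 0.53585371 -0.30183681  0.12655346]
top [([0.54, -0.2, 0.123], 0.89)]
top 1969 (array([ 0.54075734, -0.19123676]), np.float64(0.050840868546909626)) ((0.5393579006195068, -0.1925874948501587), 0.053963519632816315)
top boom line [ 0.02118985  0.99977547  0.5371868  -0.30126098] [ 0.53718678 -0.30126097  0.12518444]
btn (array([ 0.53604045, -0.36905479]), np.float64(0.01229155911112846)) 0.15258441945330656
21.2917 [ 0.95958284 -0.21685042 -0.27774425]
```

View pics/top4.png

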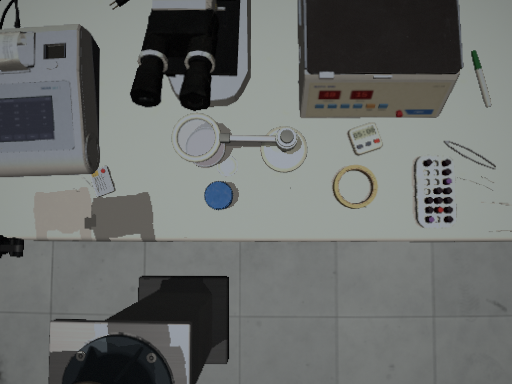

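View pics/side4.png

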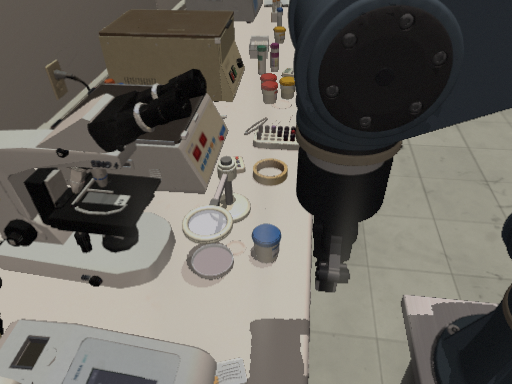

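The lens is now at (0.541,-0.191), about 1 mm from the dish centre; it shows at (199,138) in the top view and (208,224) in the side view. Next is the lamp button, pressed in small force-checked steps.

```bash
python3 - <<'E'
from chk import *
O=ori(np.radians(88.5),'z',-1); b=np.array([.536,-.3685])
manip.move_ptp(np.r_[b,.22],O)
manip.move_l(np.r_[b,.160],max_speed=.1); manip.dwell(.2)
f0=np.mean([manip.current_force() for _ in range(5)],0)
for z in (.154,.152,.150,.149,.148,.147,.1465,.146,.1455):
    manip.move_l(np.r_[b,z],max_speed=.02); manip.dwell(.1)
    f=np.array(manip.current_force())-f0; print(z,manip.current_ee_pos()[2].round(4),f.round(1))
    if f[2]>9: break
manip.dwell(.2)
manip.move_l(np.r_[b,.22],max_speed=.08)
manip.move_ptp([.33,.08,.3],O)
chk(5)
im,W=cloud("top"); p=box(W,np.array((.50,-.40,.147)),np.array((.57,-.34,.16))); print('btn',fitc(p),np.median(p[:,2]))
for n in ("tape_roll","cup","timer"): print(n,[np.round(x["at"],3).tolist() for x in manip.look_for("top",n)[:1]])
print(manip.current_time())
E
```

```text
0.154 0.1541 [-0.1 -0.3 -0.3]
0.152 0.1522 [-0.1 -0.6  2.3]
0.15 0.1501 [ 0.3 -1.2  2.6]
0.149 0.1491 [ 1.8 -1.9  3.5]
0.148 0.1481 [ 1.9 -1.3  3.4]
0.147 0.1471 [ 0.9 -2.4  5.2]
0.1465 0.147 [ 0.4 -0.9  7.8]
0.146 0.147 [-1.3  0.7 10.9]
side [([0.539, -0.193, 0.123], 0.92)]
side 1622 (array([ 0.54031207, -0.18800811]), np.float64(0.05047317027664119)) ((0.5395894050598145, -0.19070813059806824), 0.05623416602611542)
side boom line [ 0.03654544  0.999332    0.5354262  -0.29288334] [ 0.53587574 -0.30299904  0.12668191]
top [([0.538, -0.203, 0.123], 0.63)]
top 1970 (array([ 0.54044689, -0.19185485]), np.float64(0.050774172879118916)) ((0.5394013524055481, -0.19255851209163666), 0.05398416891694069)
top boom line [ 0.01991136  0.99980175  0.5371447  -0.30132326] [ 0.53714471 -0.30132327  0.12535734]
btn (array([ 0.53627721, -0.36925183]), np.float64(0.012258525687575413)) 0.15232053744576918
tape_roll [[0.454, -0.526, 0.026]]
cup [[0.426, -0.229, 0.068]]
timer [[0.558, -0.551, 0.016]]
30.55
```

View pics/top5.png

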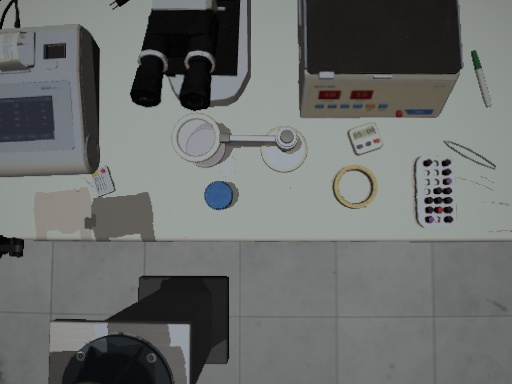

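The tip stopped hard at z = 0.147, so the button bottomed out, and it is back out at 0.152. In the top view the lens is unchanged at (199,138) and the arm is clear of everything.

```bash
python3 -c "
from bench import manip
manip.sign_off()"
```

```text
the job is handed in; nothing more can be done
```

The lens now stands over the petri dish, the lamp button has been pressed and let go, and the job is handed in at about 31 s of the 61 s allowed. No verdict is reported at hand-in.

- **Lens:** I pushed the bare boom with the shut fingertips about 70 mm from the post, keeping off the head. The boom turned about 87°. I stopped short, checked from above, then nudged it the last 2.4°. The final top view puts the lens at (0.540, -0.192). The dish was at about (0.541, -0.192) in the first picture, so the offset is about 1 mm.
- **Button:** I pressed straight down until the tip stopped hard at z = 0.147 with about 11 N, which is the full 6 mm. Afterwards the button measured 0.152 again, so it is out.
- **Other items:** The tape roll, cup and timer read within about 5 mm of their first positions, which is the networks' noise. The arm ended clear of everything.
- **Checks that were weaker:** The dish was not measured again at the end, because the lens covers it from above. Nothing touched it, and it showed no visible shift in the side view before the button press. The networks' top-view lens readings were about 10 mm off in y from the circle fits, so I trusted the fits, which agree with the side camera to within 4 mm.

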